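Clear the wheel head and mount the chuck bat on its pins

TASK

Get the potter's wheel ready for trimming: take the trimming tool off the wheel head and lay it flat in the empty compartment of the tool tray, then carry the bat by its clay chuck to the wheel, work it over the two pins on the wheel head until both drop into its holes, and press it down flat on the head. Finish with the chuck still gripped and the bat still pressed down with at least a kilogram's push (10 N): do not let go at the end. Leave the knife in the tray, the bowl and the clay pot where they are.

Things in the scene. Friction and masses are not known exactly. Their poses are not given: they have to be found in the camera images.
- wheel: Potter's wheel let into the bench, fixed: grey splash pan (284 mm across, rim 32 mm high) around a 68 mm hub carrying a bright flat round wheel head, 210 mm across, 14 mm thick, top face 60 mm above the bench. The head can turn about its upright axis but is stiff (0.5 N m drag) and stays where it is left. Origin: on the wheel axis at bench level, z up.
- head_centre (a point): Centre of the wheel head's top face, 60 mm above the bench. It turns with the head: x points to pin a (the pins stand at x = +80 mm and -80 mm), z up.
- pin_a (a point): Centre of the top of one bat pin: a dark steel pin standing upright on the wheel head, 9 mm proud of its face (top 69 mm above the bench), 9.5 mm across, the top 3 mm tapering to a 5 mm flat. It sits 80 mm from the centre.
- pin_b (a point): Centre of the top of the other bat pin, just like pin a, across the centre (160 mm apart). The two pins are interchangeable.
- bat: Loose plywood disc, 220 x 12 mm, with a red clay cup (chuck) fixed on its centre: 56 mm outside diameter, wall 8 mm, straight, its rim 82 mm above the disc's underside, foot flared to 76 mm for 10 mm. Together 0.4-0.65 kg. Pin holes through the disc: round, 12.5 mm, at x=+80; slot, 19.5 (along x) by 12.5 mm, at x=-80; either fits either pin. Origin: centre of underside, z up. Starts on the bench.
- trim_tool: Double-ended trimming tool, 181 mm long, 0.05 kg: light wooden handle 96 mm long, 20 wide, 18 high, and a steel wire loop at each end (to 31 mm wide, in the flat plane). Origin: middle of the handle, 9 mm above its underside, its balance point; x along the tool, z up when flat. Starts lying flat on the wheel head between the pins.
- tray: Shallow dark wooden tool tray fixed on the bench, outside 215 x 99 x 13 mm, walls and floor 5 mm. A lengthwise divider makes two compartments 205 mm long (x) by 42 mm wide; floor 5 mm above the bench, walls rising 8 mm (divider 7 mm) above the floor. Centres: y = +23.5 mm (empty) and y = -23.5 mm (wooden knife in it). Origin: centre of its underside, z up.
- wood_knife: Flat wooden modelling knife, 174 x 18 x 12 mm, loose in the -y compartment of the tray; to be left there. Origin: on its underside near its middle.
- water_bowl: White ceramic bowl, 124 mm across the rim and 55 mm high, loose on the bench; to be left alone. Origin: centre of its underside.
- clay_pot: Small round red clay lidded pot, 96 mm across and 90 mm high, loose on the bench; to be left alone. Origin: centre of its underside.
There are look-alikes about, which are no part of the job. There is more than one size of the trim_tool; the one meant has the size given above.

How it is judged (in metres and radians):
On the way, in this order (a step that is already met when the one before it is completed fails the run):
1. the trimming tool lies flat in the empty compartment of the tray, let go (x of trim_tool in the frame of tray between -0.018 and 0.018 m and y of trim_tool in the frame of tray between 0.0105 and 0.0365 m and z of trim_tool in the frame of tray below 0.017 m and angle between the x axis of trim_tool and the x axis of tray, either way round below 0.17 rad and angle between the z axis of trim_tool and the z axis of tray, either way round below 0.12 rad and contact force between the fingers and trim_tool below 0.1 N), for 0.2 s.
2. the bat lies flat on the wheel head with both pins in its holes (horizontal distance between bat and head_centre below 0.004 m and z of bat in the frame of head_centre below 0.0025 m and angle between bat's own z axis and vertical below 0.02 rad and angle between the x axis of bat and the x axis of head_centre, either way round below 0.06 rad), for 0.2 s.
At the end, for the whole second after the job is handed in: Tool flat in the empty compartment (13 mm of its centre line, 18 mm of its middle); bat flat on the wheel head, both pins in its holes (centre 4 mm, height 2.5 mm, tilt 0.02 rad, turn 0.06 rad), still gripped (over 4 N) and bearing on the wheel with over 12 N, own weight included (all of step 2 and x of trim_tool in the frame of tray between -0.018 and 0.018 m and y of trim_tool in the frame of tray between 0.0105 and 0.0365 m and z of trim_tool in the frame of tray below 0.017 m and angle between the x axis of trim_tool and the x axis of tray, either way round below 0.17 rad and angle between the z axis of trim_tool and the z axis of tray, either way round below 0.12 rad and contact force between bat and wheel above 12 N and contact force between the fingers and bat above 4 N and linear speed of bat below 0.02 m/s); the arm keeps its last pose, push and grip.
It fails at once if the wooden knife, the bowl or the clay pot is shifted by more than 30 mm (distance of any of wood_knife, water_bowl, clay_pot from where it was at the start of the episode above 0.03 m).
It also fails if it takes over 58 s, if anything falls off the work surface, if the arm or the gripper's body presses on something with over 40 N, if the wrist force passes 120 N, or if a joint passes its speed limit or range.

ROBOT

A 6-joint arm with a two-finger parallel gripper is mounted at the origin on the work surface. World frame = base frame: x ahead of the robot, y to its left, z up, the work surface at z = 0. Lengths are in m, angles in degrees, forces in N, time in s.
With the tool pointing down it reaches from about 0.35 to 0.875 m from the base axis. Payload 4.2 kg.
Tool frame: the origin (TCP) lies on the centre line of the jaws, within the pads' length; the fingertips stand 11 mm ahead of it and the grasp point (between the pads) lies 8 mm behind it; z points along the fingers, y is the line along which they close (so a half turn about z gives the same grasp; the last joint's range is limited). The gripper opens to 87 mm and grips with 3 to 60 N. Pads are 19 mm wide; open, the fingers measure 117 mm over their backs; the gripper's body (75 mm by 190 mm) begins 51 mm behind the grasp point.
Start: joints at [78.415, 22.042, 0.453, 0, -68.411, -14.817], TCP at [0.278, 0.56, 0.234] pointing down, gripper open.
Joint ranges: [-179.83, 179.83], [-69.29, 118.12], [-61.27, 80.66], [-181.25, 117.63], [-171.15, -9.14], [-177.46, 177.46]. Speed limits (degrees/s): [159.86, 159.86, 180, 180, 180, 180].

INTERFACE

Orientations are given as a 3x3 rotation matrix whose columns are the frame's x, y, z axes.
In Python, from plant import manip gives the robot as it stands.
- The arm moves only by the tool move_arm, never from a script. Its argument "rows" is a list of rows, each a list of 6 numbers: the shift along the tool's x, y, z in cm, then the turn, a rotation vector about the tool's x, y, z in degrees. In form: [[dx, dy, dz, wx, wy, wz], ...]. A call has exactly 8 rows; each row shifts and turns the commanded pose from where the row before left it, along the tool's axes as they then stand; what a row does not reach is not made up. A row lasts 1/12 s, in which the tool goes at most 41.7 mm and 7.16 degrees, less where a joint would pass 70% of its speed; a pose out of reach is approached as far as the arm can. A call is refused whole if a number of a shift passes 4.17 or a number of a turn 7.16, either way. A call with a gripper value outside its range is refused whole. "hand" is the closure, from -1 (fully open) to 1 (shut), set as the call begins (left out, the last holds). The fingers move at their own pace and stop on an object; "newtons" is the grip in N (left out, the last holds). Time passes only in rows, so rows that do not move let the fingers close, or fill a call up. It gives the time, the measured TCP pose, the force, the opening and the grip force at its end, in the units of the state.
- manip.read_state(): the state, without advancing time (a new reading comes with each control period).
- manip.snapshot(name): name is "scene" or "top"; returns the picture (400x640x3 uint8, blue, green, red); there is no depth.
- manip.calibration(name): a dict with "intrinsics" (3x3 intrinsics, pixels), "R" (3x3) and "t" (3): a world point X has camera coordinates R X + t. Camera axes: x right, y down, z forward; pixel columns grow to the right and rows downward; lengths in m; the calibration is good to about 2 mm. A picture is of the moment at which its call begins. calibration takes no time and is no camera call.
- manip.close_job(): hands the job in; it is judged then, once.
The state is a dict: "clock": time; "qpos": joint angles; "dq": joint speeds; "effort": joint torques, N m; "ee_pos": TCP position; "tool_rot": TCP orientation; "contact_force": force on the tool from outside, world axes, zero at the start; "moment": the same for the moment, N m; "width": opening from 0.0 (shut) to 1.0 (fully open); "gripper_force": force on a finger pad.
Only numpy, scipy, OpenCV 4.12 (cv2) and the standard library are available. Lean on these libraries where they do the work, as an engineer would, in place of code of your own. Each camera call takes 0.05 s, during which the arm holds its last target. There are 200 camera calls.

## Working session

There is one attempt and no reset: what is moved stays moved. The work goes in short steps, Python scripts to look and compute and a tool call to move; the robot and the scene stay as the last step left them, time stands still between calls to the robot, and variables do not carry over. Pictures are saved under pics/ and viewed, at most 10 in all, crops included, and the job is handed in when it is done.

Besides the shell and the picture viewer there is one more tool, called as name(argument=value, ...) on one line, values as JSON. move_arm: Moves the arm, as the interface text tells. Its arguments: {"type":"object","properties":{"rows":{"type":"array","items":{"type":"array","items":{"type":"number"}}},"hand":{"type":"number"},"newtons":{"type":"number"}},"required":["rows"]}

```bash
ls; mkdir -p pics; python3 - <<'E'
from plant import manip
import cv2,numpy as np
for n in("scene","top"):
    cv2.imwrite(f"pics/{n}0.png",manip.snapshot(n))
    c=manip.calibration(n);print(n,c)
s=manip.read_state();print(s)
E
```

```text
pics
scene {'intrinsics': array([[463.98765555,   0.        , 324.61416836],
       [  0.        , 463.98765555, 204.50233218],
       [  0.        ,   0.        ,   1.        ]]), 'R': array([[-0.89799891,  0.43989203,  0.0096414 ],
       [ 0.29893523,  0.62603418, -0.72022145],
       [-0.32285552, -0.64387592, -0.69367724]]), 't': array([ 0.60666584, -0.06398028,  1.46964733])}
top {'intrinsics': array([[465.55344646,   0.        , 317.04063437],
       [  0.        , 465.55344646, 200.58524819],
       [  0.        ,   0.        ,   1.        ]]), 'R': array([[-2.23444428e-03, -9.99996665e-01, -1.29479592e-03],
       [-9.73957396e-01,  2.46981485e-03, -2.26717648e-01],
       [ 2.26720089e-01,  7.54488108e-04, -9.73959666e-01]]), 't': array([-0.09814019,  0.63530559,  1.26488716])}
{'clock': 0.1, 'qpos': array([ 7.84136697e+01,  2.20848335e+01,  3.86816039e-01, -2.48240177e-02,
       -6.84112995e+01, -1.48167710e+01]), 'dq': array([ 0.13914666, -0.05686743,  0.24044453,  0.12746395, -0.14627746,
        0.00814831]), 'effort': array([-4.95971344e-04, -3.91692352e+01,  1.87934643e+01,  4.23191205e+00,
        1.34601639e-02, -7.35963295e-05]), 'ee_pos': array([0.27767977, 0.55934196, 0.23258087]), 'tool_rot': array([[ 8.95616658e-01, -4.44826029e-01, -7.77850082e-04],
       [-4.44826698e-01, -8.95614879e-01, -1.78811632e-03],
       [ 9.87465733e-05,  1.94747524e-03, -9.99998099e-01]]), 'contact_force': array([0.33698257, 0.42254589, 0.57409444]), 'moment': array([-0.03179876,  0.01883141, -0.02094665]), 'gripper_force': 0.0, 'width': 1.0010779132849175}
```

View pics/scene0.png

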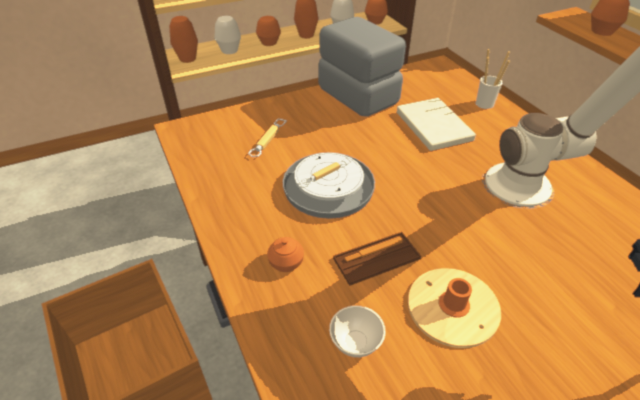

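View pics/top0.png

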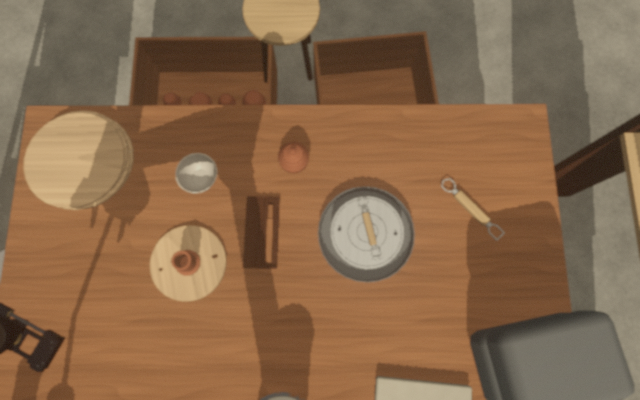

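Scene picture: tool on the wheel head (327,172), look-alike tool on the bench (266,138), tray (377,257), bat (455,305), bowl (358,330), pot (285,254). Top picture: wheel (366,233), tool on it (370,228), larger tool (473,205), tray (261,232) with its empty compartment on the left, bat (188,262).

The two tool candidates are top (370,228) and (473,205). The one on the wheel head fits, being between the pins and the smaller. I'll confirm this in a crop.

```bash
cat > h.py <<'E'
import numpy as np,cv2
from plant import manip
C={n:manip.calibration(n) for n in("scene","top")}
def ray(n,u,v):
    c=C[n];d=c["R"].T@np.linalg.solve(c["intrinsics"],[u,v,1.]);return -c["R"].T@c["t"],d
def plane(n,u,v,z):
    o,d=ray(n,u,v);return o+d*(z-o[2])/d[2]
def tri(a,b):
    A=[];B=[]
    for n,p in(("scene",a),("top",b)):
        o,d=ray(n,*p);d=d/np.linalg.norm(d);P=np.eye(3)-np.outer(d,d);A.append(P);B.append(P@o)
    X=np.linalg.lstsq(np.vstack(A),np.hstack(B),rcond=None)[0];return X,[np.linalg.norm(P@X-b) for P,b in zip(A,B)]
def proj(n,X):
    c=C[n];p=c["intrinsics"]@(c["R"]@X+c["t"]);return p[:2]/p[2]
E
python3 - <<'E'
import cv2,numpy as np
t=cv2.imread('pics/top0.png');s=cv2.imread('pics/scene0.png')
f=lambda i,u,v,w,h:cv2.resize(i[v:v+h,u:u+w],(400,300),interpolation=cv2.INTER_CUBIC)
a=np.hstack([f(t,306,188,120,90),f(t,213,188,120,90)]);b=np.hstack([f(s,270,140,120,90),f(t,128,217,120,90)])
cv2.imwrite('pics/crop1.png',np.vstack([a,b]))
E
```

```text
(no output)
```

View pics/crop1.png

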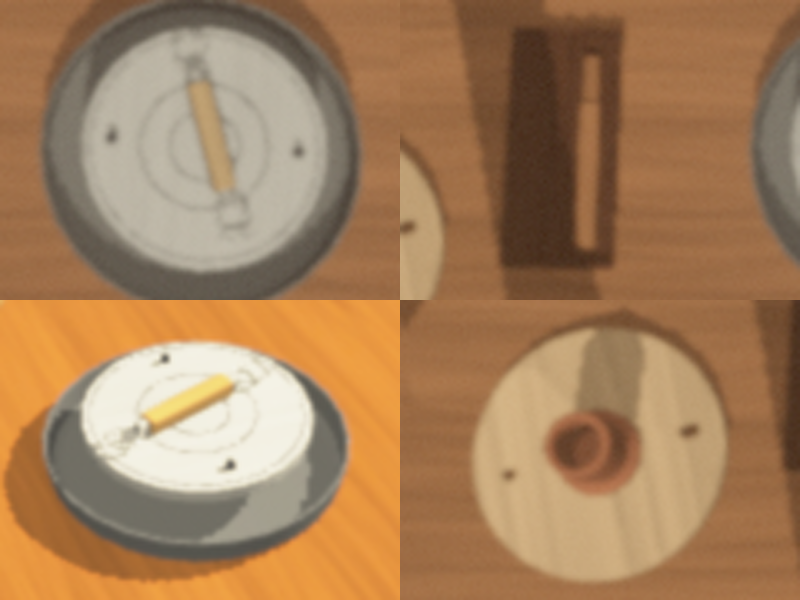

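The crop shows the tool on the head, with handle ends at about top (365,213) and (374,245), pins at (340,228) and (395,233), and the tray's empty compartment at about (377/3.33 into the crop) u≈253. Bat holes are at (161,269), round, and (215,256), slot. Next I measure with masks.

```bash
cat > det.py <<'E'
from h import *
def blob(mask,near,r=None):
    n,l,st,c=cv2.connectedComponentsWithStats(mask.astype(np.uint8))
    ok=[i for i in range(1,n) if st[i,4]>=4]
    i=min(ok,key=lambda i:np.hypot(*(c[i]-near)));return l==i,c[i],st[i]
def dark(img,near,r,thr=None):
    """weighted centroid of dark spot within r px of near"""
    g=cv2.cvtColor(img,cv2.COLOR_BGR2GRAY).astype(float)
    v,u=np.mgrid[:400,:640];near=np.array(near,float)
    for _ in range(4):
        m=np.hypot(u-near[0],v-near[1])<r
        bg=np.percentile(g[m],70);w=np.clip(bg-12-g,0,None)*m
        near=np.array([(w*u).sum(),(w*v).sum()])/w.sum()
    return near,bg-g[m].min()
def rect(mask):
    cs,_=cv2.findContours(mask.astype(np.uint8),cv2.RETR_EXTERNAL,cv2.CHAIN_APPROX_NONE)
    c=max(cs,key=cv2.contourArea);return cv2.minAreaRect(c),c
E
python3 - <<'E'
from det import *
np.set_printoptions(precision=4,suppress=True)
I={n:cv2.imread(f'pics/{n}0.png') for n in("scene","top")}
H={n:cv2.cvtColor(I[n],cv2.COLOR_BGR2HSV) for n in I}
P={}
for k,a,b in(("pinL",(319,157.5),(340,228.5)),("pinR",(339,189),(395.4,233)),("holeround",(430,284),(161,269)),("holeslot",(481,327),(215,256))):
    for n,g in(("scene",a),("top",b)): P[k,n],ct=dark(I[n],g,5); print(k,n,P[k,n],ct)
    print(k,tri(P[k,"scene"],P[k,"top"]))
print('z-plane', [plane("top",*P["pinL","top"],.065),plane("top",*P["pinR","top"],.065)],[plane("scene",*P["pinL","scene"],.065),plane("scene",*P["pinR","scene"],.065)])
# handle
for n,p,near in(("scene",(327,172),None),("top",(369,228),None)):
    for du in (0,):print(n,H[n][p[1]-1:p[1]+2,p[0],:],H[n][p[1],p[0]+18])
# tray/ bat samples
print('tray',H["top"][232,253],H["top"][232,270],H["top"][215,262],'scene',H["scene"][265,380],H["scene"][248,375])
print('bat',H["top"][280,180],H["top"][240,215],H["scene"][330,430],'bench',H["top"][300,240],H["scene"][300,300])
print('chuck',H["top"][264,191],H["scene"][300,460])
E
```

```text
pinL scene [318.1532 152.7006] 117.0
pinL top [339.1023 228.2892] 72.0
pinL (array([ 0.5687, -0.1777,  0.1793]), [np.float64(0.03810416786025569), np.float64(0.03810416786025637)])
pinR scene [338.3075 189.2753] 133.0
pinR top [395.0573 232.8693] 69.0
pinR (array([ 0.5234, -0.3082, -0.0472]), [np.float64(0.047431410229049814), np.float64(0.04743141022904959)])
holeround scene [428.5894 283.0756] 97.0
holeround top [160.1165 269.1013] 65.0
holeround (array([0.4849, 0.2865, 0.1068]), [np.float64(0.06055143727045481), np.float64(0.060551437270455005)])
holeslot scene [480.982  326.3492] 95.0
holeslot top [214.4947 255.8143] 70.0
holeslot (array([ 0.4471,  0.2765, -0.0651]), [np.float64(0.07368067584079892), np.float64(0.07368067584079904)])
z-plane [array([ 0.5556, -0.1624,  0.065 ]), array([ 0.5421, -0.3213,  0.065 ])] [array([ 0.5327, -0.3398,  0.065 ]), array([ 0.5544, -0.1584,  0.065 ])]
scene [[ 19 141 231]
 [ 18 143 205]
 [ 18 134 187]] [ 24  17 242]
top [[ 18 102 188]
 [ 18 102 188]
 [ 18 104 189]] [ 20  32 184]
tray [ 12 150  75] [ 13 142 165] [ 11 145  95] scene [ 12 150  90] [ 15 185 234]
bat [ 18  97 203] [ 17 100 192] [ 26 103 247] bench [ 13 147 158] [ 14 185 200]
chuck [ 11 145 120] [ 11 171 134]
```

```bash
cat > meas.py <<'E'
from det import *
import sys
np.set_printoptions(precision=4,suppress=True)
I={n:cv2.imread(f'pics/{n}0.png') for n in("scene","top")}
H={n:cv2.cvtColor(I[n],cv2.COLOR_BGR2HSV).astype(int) for n in I}
for k,b,a,z in(("pin_right",(319.5,157.5),(395,233),.067),("pin_left",(338.5,189.3),(339,228.3),.067),("hole_slotR?",(430,284),(214.5,255.8),.010),("hole_L",(481,326.4),(160.1,269.1),.010)):
    s,_=dark(I["scene"],b,3.5);t,_=dark(I["top"],a,5);X,e=tri(s,t)
    print(k,s,t,X,e[0],'planes',plane("top",*t,z)[:2],plane("scene",*s,z)[:2])
# handle
L={}
for n,box in(("scene",(290,345,150,195)),("top",(345,390,205,255))):
    m=np.zeros((400,640),bool);u0,u1,v0,v1=box;h=H[n]
    m[v0:v1,u0:u1]=((h[...,1]>70)&(h[...,0]<26)&(h[...,2]>100))[v0:v1,u0:u1]
    m,c,st=blob(m,((u0+u1)/2,(v0+v1)/2));r,_=rect(m);bp=cv2.boxPoints(r)
    bp=bp if np.linalg.norm(bp[0]-bp[1])<np.linalg.norm(bp[1]-bp[2]) else np.roll(bp,1,0)
    e=np.array([(bp[0]+bp[1])/2,(bp[2]+bp[3])/2]);L[n]=(c,e);print('handle',n,c,r,e,st[4])
print(tri(L["scene"][0],L["top"][0]))
o=L["scene"][1]; 
for p in(o,o[::-1]): print('ends',[tri(p[i],L["top"][1][i]) for i in(0,1)])
for n in L: print(n,plane(n,*L[n][0],.073),[plane(n,*x,.073) for x in L[n][1]])
# tray
m=np.zeros((400,640),bool);h=H["top"];m[192:274,238:284]=(h[...,2]<112)[192:274,238:284]
r,c=rect(m);print('tray',r)
# wheel head, bat discs, chuck: ellipses
def ell(n,cond,box):
    m=np.zeros((400,640),bool);u0,u1,v0,v1=box;m[v0:v1,u0:u1]=cond[v0:v1,u0:u1]
    r,c=rect(cv2.morphologyEx(m.astype(np.uint8),cv2.MORPH_CLOSE,np.ones((9,9))));return cv2.fitEllipse(cv2.convexHull(c))
hs=H["scene"];ht=H["top"]
e=ell("top",(ht[...,1]<60)&(ht[...,2]>140),(315,418,185,282));print('head top',e,plane("top",*e[0],.06))
e=ell("scene",(hs[...,1]<60)&(hs[...,2]>180),(280,378,150,210));print('head sc',e,plane("scene",*e[0],.06))
e=ell("top",(ht[...,1]<125)&(ht[...,2]>130),(143,233,220,305));print('bat top',e,plane("top",*e[0],.012))
e=ell("scene",(hs[...,1]<150)&(hs[...,2]>150),(400,508,262,352));print('bat sc',e,plane("scene",*e[0],.012))
E
python3 meas.py
```

```text
pin_right [318.8475 157.1239] [395.0573 232.8693] [ 0.541  -0.3206  0.0642] 0.0014819788524571694 planes [ 0.5417 -0.321 ] [ 0.5415 -0.3161]
pin_left [338.3739 189.246 ] [339.1023 228.2892] [ 0.5545 -0.1614  0.0633] 0.0017640289102168662 planes [ 0.5553 -0.1623] [ 0.5552 -0.1565]
hole_slotR? [428.6158 283.1131] [214.4947 255.8143] [0.483  0.2022 0.0112] 0.0015032775147313896 planes [0.4842 0.2014] [0.4811 0.2025]
hole_L [480.979  326.3798] [160.1165 269.1013] [0.4449 0.3586 0.0114] 0.0013100421730679187 planes [0.4459 0.3581] [0.443  0.3589]
handle scene [326.1866 170.4163] ((326.4000244140625, 170.29998779296875), (7.155416965484619, 28.174455642700195), 63.43495178222656) [[313.8 176.6]
 [339.  164. ]] 209
handle top [369.0087 228.1913] ((369.0637512207031, 228.24427795410156), (32.98313522338867, 7.067814350128174), 75.3791275024414) [[364.9009 212.2868]
 [373.2266 244.2018]] 230
(array([ 0.553 , -0.2457,  0.0708]), [np.float64(0.002136176102630405), np.float64(0.0021361761026306657)])
ends [(array([ 0.5991, -0.2352,  0.0712]), [np.float64(0.002037888221466135), np.float64(0.00203
[... 488 characters left out ...]
([ 0.6004, -0.2363,  0.073 ]), array([ 0.5087, -0.2573,  0.073 ])]
tray ((260.23931884765625, 232.05995178222656), (35.08259963989258, 74.8176040649414), 1.9749338626861572)
head top ((366.8522033691406, 232.51565551757812), (72.72659301757812, 74.81607818603516), 111.70790100097656) [ 0.5441 -0.2417  0.06  ]
head sc ((328.915771484375, 174.94482421875), (45.2827033996582, 70.23664855957031), 92.47270202636719) [ 0.5477 -0.2329  0.06  ]
bat top ((187.51559448242188, 262.9949035644531), (74.791259765625, 79.08615112304688), 46.416542053222656) [0.4632 0.2788 0.012 ]
bat sc ((453.9252014160156, 307.565185546875), (75.6982192993164, 96.19738006591797), 114.18064880371094) [0.4694 0.2903 0.012 ]
```

```bash
python3 - <<'E'
from det import *
np.set_printoptions(precision=4,suppress=True)
T=[(247.2,196.4),(280.2,194.6),(276.9,268.2),(242.7,267.6)]
t=cv2.imread('pics/top0.png');g=cv2.cvtColor(t,cv2.COLOR_BGR2GRAY)
p=cv2.cornerSubPix(g,np.float32(T).reshape(-1,1,2),(3,3),(-1,-1),(3,50,.01)).reshape(-1,2)
for q in(T,p):
    X=np.array([plane("top",*x,.013) for x in q]);print(q,X,X.mean(0));print([np.linalg.norm(X[i]-X[i-1]) for i in range(4)],np.degrees(np.arctan2(*(X[0]+X[1]-X[2]-X[3])[1::-1])))
# scene: dark tray mask 
s=cv2.imread('pics/scene0.png');h=cv2.cvtColor(s,cv2.COLOR_BGR2HSV)
m=np.zeros((400,640),np.uint8);m[228:285,328:424]=(h[...,2]<140)[228:285,328:424]
m=cv2.morphologyEx(m,cv2.MORPH_CLOSE,np.ones((11,11)))
cs,_=cv2.findContours(m,0,1);c=cv2.convexHull(max(cs,key=cv2.contourArea));a=cv2.approxPolyDP(c,4,True).reshape(-1,2);print(a)
for x in a: print(plane("scene",*x,.013))
# knife
for row in(205,232,260):print(row,g[row,236:286])
o=cv2.resize(s[222:292,325:430],(735,490),interpolation=cv2.INTER_CUBIC);cv2.imwrite('pics/traysc.png',o)
E
```

```text
[(247.2, 196.4), (280.2, 194.6), (276.9, 268.2), (242.7, 267.6)] [[0.6625 0.1108 0.013 ]
 [0.6678 0.0114 0.013 ]
 [0.4475 0.0176 0.013 ]
 [0.4494 0.1171 0.013 ]] [0.5568 0.0642 0.013 ]
[np.float64(0.21316856993640984), np.float64(0.09948008842489357), np.float64(0.22045755525597527), np.float64(0.09954156241563245)] -1.6457834655585342
[[246.494  196.3696]
 [279.6968 193.5614]
 [276.2997 267.578 ]
 [242.2203 266.1563]] [[0.6626 0.1129 0.013 ]
 [0.6711 0.013  0.013 ]
 [0.4493 0.0193 0.013 ]
 [0.4536 0.1186 0.013 ]] [0.5591 0.066  0.013 ]
[np.float64(0.20907443791645205), np.float64(0.10025627916960192), np.float64(0.2218922521802422), np.float64(0.09937847486332785)] -1.6049754147931585
[[421 256]
 [353 284]
 [347 283]
 [333 259]
 [399 233]]
[0.4493 0.1219 0.013 ]
[0.6566 0.1236 0.013 ]
[0.6688 0.1143 0.013 ]
[0.6655 0.0295 0.013 ]
[0.4571 0.0261 0.013 ]
205 [ 97  95  93  94  94  93  94  91  92  84  70  58  57  56  55  56  54  56
  55  50  52  57  60  68  67  69  71  65  66  67  68  75  87  98 104 101
  90  75  68  71  72  76  84 100 115 120 123 121 124 123]
232 [109 101  92  89  89  90  87  87  77  67  56  59  55  56  56  56  55  55
  55  57  57  55  48  52  51  54  55  64  69  81 103 118 123 126 123 116
 102  82  75  72  70  76  95 113 119 119 122 121 121 119]
260 [115 114 116 115 110  99  83  69  56  57  54  60  59  56  57  57  55  57
  54  51  51  54  58  56  53  52  52  56  60  78  99 112 122 121 112  98
  82  75  72  72  78  94 110 113 114 113 115 114 114 112]
```

View pics/traysc.png

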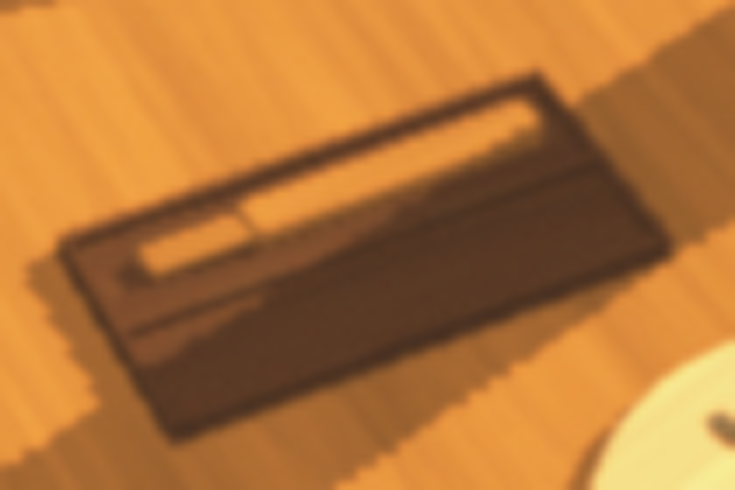

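The crop shows the tray corners at scene (401.7,232.4), (421,257.4), (350,284.9) and (333.9,256.3). The knife lies in the far compartment and the near one is empty.

```bash
python3 - <<'E'
from det import *
np.set_printoptions(precision=4,suppress=True)
T=[(246.9,196.4),(280,194.2),(276.7,268),(242.5,267.2)]
S=[(350,284.9),(333.9,256.3),(401.7,232.4),(421,257.4)]
X=[]
for a,b in zip(S,T):
    x,e=tri(a,b);X.append(x);print(x,e[0],plane("scene",*a,.013)[:2],plane("top",*b,.013)[:2])
X=np.array(X);c=X.mean(0);x=(X[0]+X[1]-X[2]-X[3])[:2];y=(X[0]+X[3]-X[1]-X[2])[:2]
print(c,x/2,y/2,np.degrees(np.arctan2(x[1],x[0])),np.degrees(np.arctan2(-y[0],y[1])))
x/=np.linalg.norm(x);print('slot',c[:2]+.0235*np.array([-x[1],x[0]]))
E
```

```text
[0.6628 0.1148 0.0032] 0.002608679398155915 [0.6647 0.1227] [0.6625 0.1117]
[0.6637 0.0164 0.0117] 0.007004867867452433 [0.6592 0.0223] [0.6691 0.012 ]
[0.4466 0.0205 0.0059] 0.0026644372150734256 [0.449  0.0274] [0.448  0.0182]
[0.4495 0.1203 0.0062] 0.0022035643585906475 [0.452  0.1259] [0.4506 0.1177]
[0.5557 0.068  0.0067] [ 0.2152 -0.0048] [0.001  0.0991] -1.2797121784454308 -0.5858214578543893
slot [0.5562 0.0915]
```

move_arm(rows=[[2.52,2.49,0.42,0,0,0],[2.52,2.49,0.42,0,0,0],[2.52,2.49,0.42,0,0,0],[2.52,2.49,0.42,0,0,0],[2.52,2.49,0.42,0,0,0],[2.52,2.49,0.42,0,0,0],[2.52,2.49,0.42,0,0,0],[2.52,2.49,0.42,0,0,0]], hand=-1)

```text
clock: 0.77
ee_pos: [0.3698, 0.2898, 0.1995]
tool_rot: [[0.896, -0.444, -0.0], [-0.444, -0.896, -0.0], [-0.0, 0.0, -1.0]]
contact_force: [0.1, 0.8, -0.3]
width: 1.0
gripper_force: 0.0
```

move_arm(rows=[[2.52,2.49,0.42,0,0,0],[2.52,2.49,0.42,0,0,0],[2.52,2.49,0.42,0,0,0],[2.52,2.49,0.42,0,0,0],[2.52,2.49,0.42,0,0,0],[2.52,2.49,0.42,0,0,0],[2.52,2.49,0.42,0,0,0],[2.52,2.49,0.42,0,0,0]])

```text
clock: 1.43
ee_pos: [0.4618, 0.0219, 0.1661]
tool_rot: [[0.896, -0.445, -0.0], [-0.445, -0.896, 0.0], [-0.0, 0.0, -1.0]]
contact_force: [0.3, 0.4, 0.1]
width: 1.0
gripper_force: 0.0
```

move_arm(rows=[[2.52,2.49,0.42,0,0,0],[2.52,2.49,0.42,0,0,0],[2.52,2.49,0.42,0,0,0],[2.52,2.49,0.42,0,0,0],[2.52,2.49,0.42,0,0,0],[2.52,2.49,0.42,0,0,0],[2.52,2.49,0.42,0,0,0],[2.52,2.49,0.42,0,0,0]])

```text
clock: 2.1
ee_pos: [0.5538, -0.2461, 0.132]
tool_rot: [[0.896, -0.445, -0.001], [-0.445, -0.896, 0.0], [-0.001, 0.0, -1.0]]
contact_force: [0.5, 0.9, -0.6]
width: 1.002
gripper_force: 0.0
```

move_arm(rows=[[0,0,0,0,0,-4.83],[0,0,0,0,0,-4.83],[0,0,0,0,0,-4.83],[0,0,0,0,0,-4.83],[0,0,0,0,0,-4.83],[0,0,0,0,0,-4.83],[0,0,0,0,0,-4.83],[0,0,0,0,0,-4.83]])

```text
clock: 2.77
ee_pos: [0.5535, -0.2443, 0.1322]
tool_rot: [[0.976, 0.216, -0.001], [0.216, -0.976, 0.0], [-0.001, -0.001, -1.0]]
contact_force: [0.3, 0.7, -0.1]
width: 0.999
gripper_force: 0.0
```

```bash
cat > go.py <<'E'
import sys
from h import *
np.set_printoptions(precision=4,suppress=True)
def need(x,y,z,head=None):
    s=manip.read_state();R=s["tool_rot"];p=s["ee_pos"]
    hd=np.degrees(np.arctan2(R[1,0],R[0,0]))
    print('t',s["clock"],'p',p,'head',hd,'tool z',R[:,2],'F',s["contact_force"],'M',s["moment"],'w',s["width"],s["gripper_force"],'q6',s["qpos"][5])
    print('shift cm',100*R.T@(np.array([x,y,z])-p),'wz',None if head is None else -(head-hd))
if __name__=="__main__": need(*map(float,sys.argv[1:]))
E
python3 go.py .553 -.2455 .0815 12.2
```

```text
t 2.7667 p [ 0.5535 -0.2443  0.1322] head 12.467999771128651 tool z [-0.0011  0.0004 -1.    ] F [ 0.3428  0.7449 -0.1099] M [-0.0325 -0.0337  0.0252] w 0.9992714618388981 0.0 q6 110.98300620126358
shift cm [-0.0704  0.1081  5.0692] wz 0.26799977112865214
```

move_arm(rows=[[0,0.1,0.85,0,0,0],[0,0,0.85,0,0,0],[0,0,0.85,0,0,0],[0,0,0.85,0,0,0],[0,0,0.85,0,0,0],[0,0,0.82,0,0,0],[0,0,0,0,0,0],[0,0,0,0,0,0]])

```text
clock: 3.43
ee_pos: [0.5538, -0.2453, 0.0812]
tool_rot: [[0.977, 0.212, -0.002], [0.212, -0.977, 0.0], [-0.001, -0.0, -1.0]]
contact_force: [-0.1, -0.2, 0.3]
width: 1.0
gripper_force: 0.0
```

move_arm(rows=[[0,0,0,0,0,0],[0,0,0,0,0,0],[0,0,0,0,0,0],[0,0,0,0,0,0],[0,0,0,0,0,0],[0,0,0,0,0,0],[0,0,0,0,0,0],[0,0,0,0,0,0]], hand=1, newtons=20)

```text
clock: 4.1
ee_pos: [0.5541, -0.2454, 0.0821]
tool_rot: [[0.977, 0.212, 0.0], [0.212, -0.977, -0.0], [0.0, 0.0, -1.0]]
contact_force: [0.2, 0.3, 0.3]
width: 0.478
gripper_force: 0.0
```

```bash
python3 go.py .553 -.2455 .0815 12.2
```

```text
t 4.1 p [ 0.5541 -0.2454  0.0821] head 12.239548319774277 tool z [ 0.0001 -0.     -1.    ] F [0.2384 0.2997 0.2653] M [-0.0913  0.0148 -0.0069] w 0.47766090834748526 0.0 q6 110.83541413223058
shift cm [-0.1095 -0.0124  0.061 ] wz 0.039548319774278085
```

move_arm(rows=[[0,0,0.04,0,0,0],[0,0,0,0,0,0],[0,0,0,0,0,0],[0,0,0,0,0,0],[0,0,0,0,0,0],[0,0,0,0,0,0],[0,0,0,0,0,0],[0,0,0,0,0,0]])

```text
clock: 4.77
ee_pos: [0.554, -0.2454, 0.0816]
tool_rot: [[0.977, 0.212, -0.0], [0.212, -0.977, 0.0], [-0.0, -0.0, -1.0]]
contact_force: [0.3, -0.1, -0.1]
width: 0.227
gripper_force: 20.0
```

move_arm(rows=[[0,0,-0.9,0,0,0],[0,0,-0.9,0,0,0],[0,0,-0.9,0,0,0],[0,0,-0.9,0,0,0],[0,0,-0.6,0,0,0],[0,0,0,0,0,0],[0,0,0,0,0,0],[0,0,0,0,0,0]])

```text
clock: 5.43
ee_pos: [0.5538, -0.2452, 0.1234]
tool_rot: [[0.977, 0.212, -0.001], [0.212, -0.977, 0.0], [-0.0, -0.0, -1.0]]
contact_force: [-0.4, -0.2, -0.5]
width: 0.229
gripper_force: 20.0
```

```bash
python3 go.py .556 .0905 .12 -1; python3 - <<'E'
from h import *
for n in("scene","top"): cv2.imwrite(f'pics/{n}1.png',manip.snapshot(n))
a=cv2.imread('pics/scene1.png')[110:230,250:410];b=cv2.imread('pics/top1.png')[170:290,285:445]
cv2.imwrite('pics/v1.png',np.vstack([cv2.resize(x,(400,300),interpolation=cv2.INTER_CUBIC) for x in(a,b)]))
E
```

```text
t 5.4333 p [ 0.5538 -0.2452  0.1234] head 12.230808041941899 tool z [-0.0006  0.0003 -1.    ] F [-0.3792 -0.2122 -0.4873] M [-0.0338 -0.0146  0.0438] w 0.22870640184761118 19.99491423368454 q6 110.83423889715186
shift cm [  7.3323 -32.7631   0.3535] wz 13.230808041941899
```

View pics/v1.png

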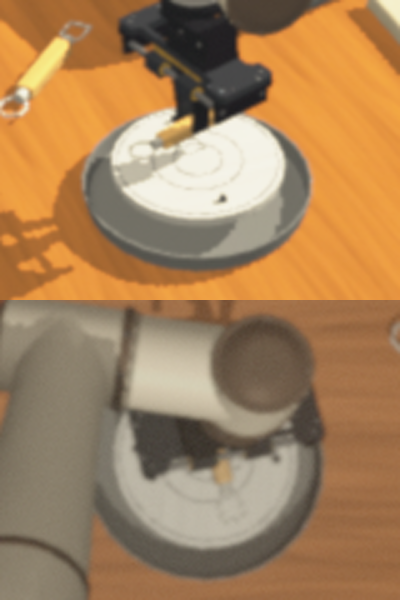

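The tool is held level in the jaws, and its loop is visible at crop (230,500) of the top view. Carrying it to the tray.

move_arm(rows=[[0,0,0,0,0,6.6],[0,0,0,0,0,6.6],[-0.03,-2.4,0,0,0,0],[-0.03,-2.4,0,0,0,0],[-0.03,-2.4,0,0,0,0],[-0.03,-2.4,0,0,0,0],[-0.03,-2.4,0,0,0,0],[-0.03,-2.4,0,0,0,0]])

```text
clock: 6.2
ee_pos: [0.5543, -0.1003, 0.1232]
tool_rot: [[1.0, -0.017, -0.001], [-0.017, -1.0, -0.0], [-0.001, 0.0, -1.0]]
contact_force: [0.5, 0.9, -1.5]
width: 0.221
gripper_force: 20.0
```

move_arm(rows=[[-0.03,-2.4,0,0,0,0],[-0.03,-2.4,0,0,0,0],[-0.03,-2.4,0,0,0,0],[-0.03,-2.4,0,0,0,0],[-0.03,-2.4,0,0,0,0],[-0.03,-2.4,0,0,0,0],[0,-2.4,0,0,0,0],[0,-2.4,0,0,0,0]])

```text
clock: 6.87
ee_pos: [0.5557, 0.0917, 0.1232]
tool_rot: [[1.0, -0.017, -0.001], [-0.017, -1.0, -0.0], [-0.001, 0.0, -1.0]]
contact_force: [0.8, 0.3, 0.1]
width: 0.227
gripper_force: 20.0
```

move_arm(rows=[[0,0,1,0,0,0],[0,0,1,0,0,0],[0,0,1,0,0,0],[0,0,1,0,0,0],[0,0,1,0,0,0],[0,0,1,0,0,0],[0,0,1,0,0,0],[0,0,0,0,0,0]])

```text
clock: 7.53
ee_pos: [0.5546, 0.0896, 0.051]
tool_rot: [[1.0, -0.018, -0.005], [-0.018, -1.0, -0.002], [-0.005, 0.002, -1.0]]
contact_force: [-1.3, -0.8, 0.0]
width: 0.228
gripper_force: 20.0
```

```bash
python3 go.py .556 .0905 .0275 -1; python3 - <<'E'
from h import *
for n in("scene","top"): cv2.imwrite(f'pics/{n}2.png',manip.snapshot(n))
a=cv2.imread('pics/scene2.png')[200:305,310:450];b=cv2.imread('pics/top2.png')[180:285,200:340]
cv2.imwrite('pics/v2.png',np.hstack([cv2.resize(x,(400,300),interpolation=cv2.INTER_CUBIC) for x in(a,b)]))
E
```

```text
t 7.5333 p [0.5546 0.0896 0.051 ] head -1.0348301728883789 tool z [-0.0046 -0.0017 -1.    ] F [-1.2595 -0.7893  0.0021] M [-0.0587  0.016  -0.0264] w 0.22762385475927624 19.994780123233795 q6 63.30809565756662
shift cm [ 0.1492 -0.0984  2.3505] wz -0.03483017288837886
```

View pics/v2.png

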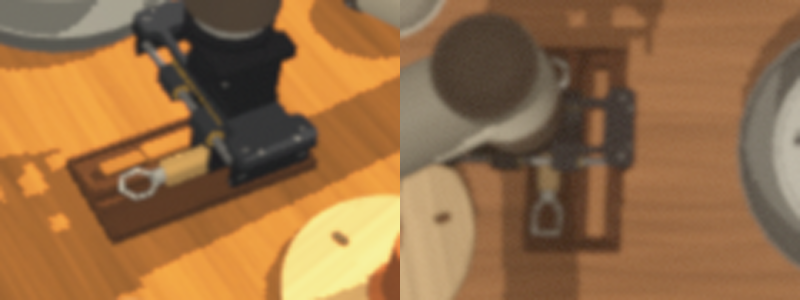

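The tool hovers over the empty compartment, with loops at top (251.5,255.3) and (256,205) and one at scene (358.3,263.7). Checking it against the compartment line.

```bash
python3 - <<'E'
from h import *
np.set_printoptions(precision=4,suppress=True)
print(plane("top",251.5,255.3,.039),plane("top",256,205.2,.039),plane("scene",358.3,263.7,.039),tri((358.3,263.7),(256,205.2)))
# slot centre line expected in top view per-camera
for n,C4 in(("top",[(246.9,196.4),(280,194.2),(276.7,268),(242.5,267.2)]),("scene",[(350,284.9),(333.9,256.3),(401.7,232.4),(421,257.4)])):
    X=np.array([plane(n,*p,.013) for p in C4]);w=.2677
    print(n,'+x end slot',X[0]+(X[1]-X[0])*(26/99),'-x end',X[3]+(X[2]-X[3])*(26/99))
E
```

```text
[0.4822 0.0889 0.039 ] [0.6295 0.08   0.039 ] [0.6244 0.09   0.039 ] (array([0.6264, 0.0837, 0.0349]), [np.float64(0.005107772949802274), np.float64(0.005107772949802605)])
top +x end slot [0.6642 0.0855 0.013 ] -x end [0.4499 0.0916 0.013 ]
scene +x end slot [0.6633 0.0964 0.013 ] -x end [0.4512 0.1001 0.013 ]
```

move_arm(rows=[[0.1,-0.2,0,0,0,0],[0.1,-0.2,0,0,0,-0.8],[0,0,0.45,0,0,0],[0,0,0.45,0,0,0],[0,0,0.45,0,0,0],[0,0,0.45,0,0,0],[0,0,0.3,0,0,0],[0,0,0.1,0,0,0]])

```text
clock: 8.3
ee_pos: [0.5577, 0.0944, 0.0307]
tool_rot: [[1.0, -0.003, -0.001], [-0.003, -1.0, -0.001], [-0.001, 0.001, -1.0]]
contact_force: [0.2, 1.0, -0.3]
width: 0.223
gripper_force: 20.0
```

move_arm(rows=[[0,0,0,0,0,0],[0,0,0,0,0,0],[0,0,0,0,0,0],[0,0,0.05,0,0,0],[0,0,0.05,0,0,0],[0,0,0.05,0,0,0],[0,0,0,0,0,0],[0,0,0,0,0,0]])

```text
clock: 8.97
ee_pos: [0.5582, 0.0946, 0.0302]
tool_rot: [[1.0, -0.003, 0.0], [-0.003, -1.0, 0.0], [0.0, -0.0, -1.0]]
contact_force: [0.0, 0.2, -0.4]
width: 0.227
gripper_force: 20.0
```

move_arm(rows=[[0,0,0.1,0,0,0],[0,0,0.1,0,0,0],[0,0,0.1,0,0,0],[0,0,0,0,0,0],[0,0,0,0,0,0],[0,0,0,0,0,0],[0,0,0,0,0,0],[0,0,0,0,0,0]])

```text
clock: 9.63
ee_pos: [0.5582, 0.0946, 0.0272]
tool_rot: [[1.0, -0.003, 0.0], [-0.003, -1.0, 0.0], [0.0, -0.0, -1.0]]
contact_force: [0.2, 0.1, -1.5]
width: 0.232
gripper_force: 20.0
```

move_arm(rows=[[0,0,0,0,0,0],[0,0,0,0,0,0],[0,0,0,0,0,0],[0,0,0,0,0,0],[0,0,0,0,0,0],[0,0,0,0,0,0],[0,0,0,0,0,0],[0,0,0,0,0,0]], hand=0.4)

```text
clock: 10.3
ee_pos: [0.5582, 0.0946, 0.0272]
tool_rot: [[1.0, -0.003, -0.0], [-0.003, -1.0, -0.0], [-0.0, 0.0, -1.0]]
contact_force: [0.2, -0.1, -0.5]
width: 0.3
gripper_force: 0.0
```

move_arm(rows=[[0,0,-0.3,0,0,0],[0,0,-0.5,0,0,0],[0,0,-1,0,0,0],[0,0,-1.5,0,0,0],[0,0,-2,0,0,0],[0,0,-2,0,0,0],[0,0,-2,0,0,0],[0,0,-1,0,0,0]])

```text
clock: 10.97
ee_pos: [0.5596, 0.0951, 0.1339]
tool_rot: [[1.0, -0.002, 0.005], [-0.002, -1.0, 0.002], [0.005, -0.002, -1.0]]
contact_force: [-0.2, 0.1, -0.6]
width: 0.302
gripper_force: 0.0
```

move_arm(rows=[[-1.2,-2.32,0,0,0,0],[-1.2,-2.32,0,0,0,0],[-1.2,-2.32,0,0,0,0],[-1.2,-2.32,0,0,0,0],[-1.2,-2.32,0,0,0,0],[-1.2,-2.32,0,0,0,0],[-1.2,-2.32,0,0,0,0],[-1.2,-2.32,0,0,0,0]], hand=-1)

```text
clock: 11.63
ee_pos: [0.4619, 0.2814, 0.1305]
tool_rot: [[1.0, -0.003, 0.0], [-0.003, -1.0, 0.0], [0.0, -0.0, -1.0]]
contact_force: [0.9, 0.1, -0.2]
width: 0.821
gripper_force: 0.0
```

```bash
python3 go.py .464 .2804 .056 0; python3 - <<'E'
from h import *
for n in("scene","top"): cv2.imwrite(f'pics/{n}3.png',manip.snapshot(n))
a=cv2.imread('pics/scene3.png')[200:350,320:520];b=cv2.imread('pics/top3.png')[180:330,130:330]
cv2.imwrite('pics/v3.png',np.hstack([cv2.resize(x,(400,300),interpolation=cv2.INTER_CUBIC) for x in(a,b)]))
E
```

```text
t 11.6333 p [0.4619 0.2814 0.1305] head -0.16282757598966527 tool z [ 0.0001  0.0002 -1.    ] F [ 0.9077  0.1152 -0.191 ] M [-0.066  -0.0332  0.0084] w 0.8205106131380431 0.0 q6 41.30207099725818
shift cm [0.2118 0.1057 7.4511] wz -0.16282757598966527
```

View pics/v3.png

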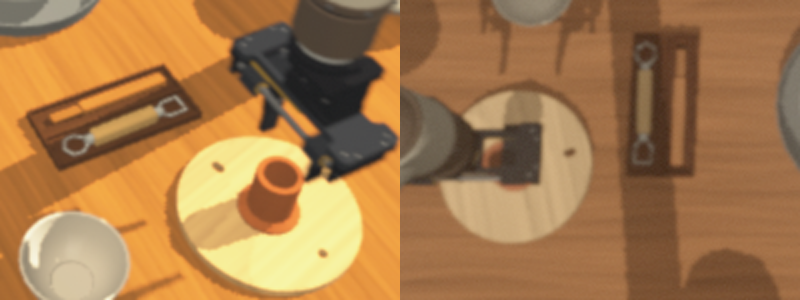

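The tool lies flat in the empty compartment, with loops at top-crop (645,52) and (643,150), and the knife is undisturbed. The chuck rim is at scene (460,286). Checking the chuck position by triangulation.

```bash
python3 - <<'E'
from h import *
np.set_printoptions(precision=4,suppress=True)
s=cv2.imread('pics/scene3.png');t=cv2.imread('pics/top0.png')
print(tri((460,286),(182.6,261.1)),plane("scene",460,286,.082),plane("top",182.6,261.1,.082))
for n,i,(u0,u1,v0,v1) in(("scene",s,(440,480,270,320)),("top",t,(165,205,243,283))):
    h=cv2.cvtColor(i,cv2.COLOR_BGR2HSV).astype(int);m=np.zeros(h.shape[:2],np.uint8)
    red=((h[...,0]<13)&(h[...,1]>115)) ;m[v0:v1,u0:u1]=red[v0:v1,u0:u1]
    ys,xs=np.nonzero(m);print(n,xs.mean(),ys.mean(),xs.min(),xs.max(),ys.min(),ys.max(),m.sum())
E
```

```text
(array([0.4605, 0.2763, 0.0774]), [np.float64(0.002395075401693856), np.float64(0.0023950754016946194)]) [0.4616 0.2801 0.082 ] [0.4617 0.2732 0.082 ]
scene 455.4817150063052 298.1500630517024 440 472 270 316 793
top 185.74856046065258 261.75431861804225 172 199 250 274 521
```

move_arm(rows=[[0.02,0.2,0,0,0,0],[0,0,1,0,0,0],[0,0,1.1,0,0,0],[0,0,1.1,0,0,0],[0,0,1.1,0,0,0],[0,0,1.1,0,0,0],[0,0,1.1,0,0,0],[0,0,0.9,0,0,0]])

```text
clock: 12.4
ee_pos: [0.4629, 0.2768, 0.0546]
tool_rot: [[1.0, -0.005, -0.001], [-0.005, -1.0, -0.001], [-0.001, 0.001, -1.0]]
contact_force: [0.0, -0.7, 0.1]
width: 1.002
gripper_force: 0.0
```

move_arm(rows=[[0,0,0,0,0,0],[0,0,0,0,0,0],[0,0,0,0,0,0],[0,0,0,0,0,0],[0,0,0,0,0,0],[0,0,0,0,0,0],[0,0,0,0,0,0],[0,0,0,0,0,0]], hand=1, newtons=50)

```text
clock: 13.07
ee_pos: [0.4634, 0.2792, 0.0568]
tool_rot: [[1.0, -0.002, 0.002], [-0.002, -1.0, 0.001], [0.002, -0.001, -1.0]]
contact_force: [0.2, 1.5, 2.2]
width: 0.639
gripper_force: 50.0
```

```bash
python3 go.py .464 .2804 .056 0
```

```text
t 13.0667 p [0.4634 0.2792 0.0568] head -0.11414035252768705 tool z [ 0.0015  0.0014 -1.    ] F [0.2163 1.4542 2.1908] M [ 0.343  -0.0169  0.0528] w 0.6392700702347706 49.972265734541 q6 41.613884412981776
shift cm [ 0.0592 -0.1199  0.0786] wz -0.11414035252768705
```

move_arm(rows=[[0,0,-0.5,0,0,0],[0,0,-1,0,0,0],[0,0,-1.3,0,0,0],[0,0,-1.5,0,0,0],[0,0,-1.5,0,0,0],[0,0,-1.5,0,0,0],[0,0,-1.2,0,0,0],[0,0,-0.5,0,0,0]], newtons=60)

```text
clock: 13.73
ee_pos: [0.4628, 0.2783, 0.1477]
tool_rot: [[1.0, -0.003, 0.001], [-0.003, -1.0, 0.001], [0.001, -0.001, -1.0]]
contact_force: [0.9, 0.1, -6.8]
width: 0.639
gripper_force: 59.9
```

move_arm(rows=[[0.2,1,0,0,0,0],[0.35,2.2,0,0,0,0],[0.35,2.2,0,0,0,0],[0.35,2.2,0,0,0,0],[0.35,2.2,0,0,0,0],[0.35,2.2,0,0,0,0],[0.35,2.2,0,0,0,0],[0.35,2.2,0,0,0,0]])

```text
clock: 14.4
ee_pos: [0.4875, 0.1122, 0.1449]
tool_rot: [[1.0, -0.004, -0.004], [-0.004, -1.0, -0.001], [-0.003, 0.001, -1.0]]
contact_force: [-0.7, 1.0, -5.8]
width: 0.63
gripper_force: 59.9
```

move_arm(rows=[[0.35,2.2,0,0,0,0],[0.35,2.2,0,0,0,0],[0.35,2.2,0,0,0,0],[0.35,2.2,0,0,0,0],[0.35,2.2,0,0,0,0],[0.35,2.2,0,0,0,0],[0.35,2.2,0,0,0,0],[0.35,2.2,0,0,0,0]])

```text
clock: 15.07
ee_pos: [0.5147, -0.0634, 0.1448]
tool_rot: [[1.0, -0.004, -0.004], [-0.004, -1.0, -0.0], [-0.004, 0.0, -1.0]]
contact_force: [1.2, 0.6, -6.2]
width: 0.637
gripper_force: 59.9
```

move_arm(rows=[[0.35,2.2,0,0,0,0],[0.35,2.2,0,0,0,0],[0.35,2.2,0,0,0,0],[0.35,2.2,0,0,0,0],[0.35,2.2,0,0,0,0],[0.35,2.2,0,0,0,0],[0.35,2.2,0,0,0,0],[0.35,2.2,0,0,0,0]])

```text
clock: 15.73
ee_pos: [0.5421, -0.2389, 0.1444]
tool_rot: [[1.0, -0.004, -0.004], [-0.004, -1.0, 0.001], [-0.004, -0.001, -1.0]]
contact_force: [-0.3, -0.5, -7.2]
width: 0.636
gripper_force: 59.9
```

move_arm(rows=[[0,0,0,0,0,2.65],[0,0,0,0,0,2.65],[0,0,0,0,0,2.65],[0,0,0,0,0,2.65],[0,0,0,0,0,2.65],[0,0,0,0,0,2.65],[0,0,0,0,0,2.65],[0,0,0,0,0,0]])

```text
clock: 16.4
ee_pos: [0.5421, -0.2378, 0.1444]
tool_rot: [[0.947, -0.322, -0.004], [-0.322, -0.947, 0.001], [-0.004, 0.0, -1.0]]
contact_force: [0.6, -0.2, -6.6]
width: 0.634
gripper_force: 59.9
```

```bash
python3 go.py .548 -.241 .126 -18.6; python3 - <<'E'
from h import *
for n in("scene","top"): cv2.imwrite(f'pics/{n}4.png',manip.snapshot(n))
a=cv2.imread('pics/scene4.png')[110:230,240:400];b=cv2.imread('pics/top4.png')[170:290,285:445]
cv2.imwrite('pics/v4.png',np.hstack([cv2.resize(x,(400,300),interpolation=cv2.INTER_CUBIC) for x in(a,b)]))
E
```

```text
t 16.4 p [ 0.5421 -0.2378  0.1444] head -18.812279491836318 tool z [-0.0042  0.0013 -1.    ] F [ 0.5871 -0.1967 -6.5977] M [-0.0281  0.0431  0.0121] w 0.6344300355471224 59.91841264607501 q6 79.25913622830278
shift cm [0.6675 0.1128 1.8411] wz -0.21227949183631623
```

View pics/v4.png

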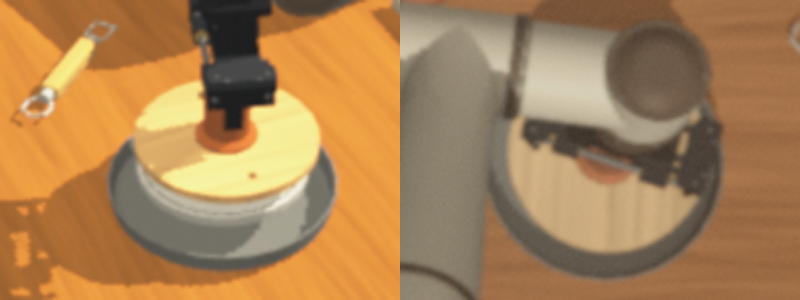

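The scene crop shows the bat level above the head with one hole visible at scene (341,180). The other holes are hidden by the arm. Centring and lowering to just above the pins.

move_arm(rows=[[0.33,0.06,0,0,0.24,0],[0.33,0.06,0,0,0,0],[0,0,0.4,0,0,0],[0,0,0.4,0,0,0],[0,0,0.4,0,0,0],[0,0,0.1,0,0,0],[0,0,0,0,0,0],[0,0,0,0,0,0]])

```text
clock: 17.17
ee_pos: [0.5498, -0.241, 0.133]
tool_rot: [[0.947, -0.321, 0.004], [-0.321, -0.947, -0.001], [0.004, 0.0, -1.0]]
contact_force: [0.1, -0.1, -5.2]
width: 0.632
gripper_force: 59.9
```

```bash
python3 go.py .548 -.241 .126 -18.6; cat > see.py <<'E'
from det import *
import sys
k=sys.argv[1];np.set_printoptions(precision=4,suppress=True)
s=manip.read_state();zu=s["ee_pos"][2]-.0568;zt=zu+.012
i=manip.snapshot("scene");cv2.imwrite(f'pics/scene{k}.png',i)
g=plane("scene",341,181,zt)
X0=np.array([.5555-.001,-.1614+.005,zt])  # expected left hole (scene bias included)
u=proj("scene",X0);c,ct=dark(i,u,4.5);print('expected',u,'hole',c,ct,'at',plane("scene",*c,zt-.002),'pin in scene plane (.5552,-.1565)')
h=cv2.cvtColor(i,cv2.COLOR_BGR2HSV).astype(int);m=((h[...,1]>75)&(h[...,0]>14)&(h[...,0]<32)&(h[...,2]>150)).astype(np.uint8)
E
python3 see.py 5
```

```text
t 17.1667 p [ 0.5498 -0.241   0.133 ] head -18.702192834419115 tool z [ 0.0037 -0.0014 -1.    ] F [ 0.0999 -0.1431 -5.1852] M [-0.0257  0.0048  0.0216] w 0.6323318000708344 59.917909513169434 q6 79.4686832602961
shift cm [-0.1754  0.0565  0.7016] wz -0.10219283441911386
expected [338.8384 183.6868] hole [337.4363 182.9344] 66.0 at [ 0.5555 -0.163   0.0862] pin in scene plane (.5552,-.1565)
```

```bash
cat > disc.py <<'E'
from det import *
from scipy.optimize import least_squares
import sys
np.set_printoptions(precision=4,suppress=True)
k=sys.argv[1];s=manip.read_state();zt=s["ee_pos"][2]-.0568+.012
vis=[]
for n,box in(("scene",(285,390,130,210)),("top",(315,425,190,285))):
    i=manip.snapshot(n);cv2.imwrite(f'pics/{n}{k}.png',i)
    h=cv2.cvtColor(i,cv2.COLOR_BGR2HSV).astype(int);u0,u1,v0,v1=box
    m=np.zeros((400,640),np.uint8);m[v0:v1,u0:u1]=((h[...,1]>55)&(h[...,0]>14)&(h[...,0]<34)&(h[...,2]>(150 if n=="scene" else 120)))[v0:v1,u0:u1]
    m=cv2.morphologyEx(m,cv2.MORPH_OPEN,np.ones((3,3)));_,m2=None,m
    cs,_=cv2.findContours(m2,0,cv2.CHAIN_APPROX_NONE);c=cv2.convexHull(max(cs,key=cv2.contourArea));
    e=cv2.findContours(m2,0,cv2.CHAIN_APPROX_NONE)[0];e=max(e,key=cv2.contourArea).reshape(-1,2)
    d=np.array([abs(cv2.pointPolygonTest(c,(float(x),float(y)),True)) for x,y in e]);e=e[d<1.2]
    X=np.array([plane(n,*p,zt)[:2] for p in e])
    f=lambda q:np.hypot(*(X-q).T)-.1095
    r=least_squares(f,[.55,-.24],loss='soft_l1',f_scale=.001);res=f(r.x)
    print(n,'zt',zt,'n',len(e),'centre',r.x,'med res',np.median(abs(res)),'inl',(abs(res)<.0025).mean())
    o=i.copy()
    for p,q in zip(e,res): o[p[1],p[0]]=(0,255,0) if abs(q)<.0025 else (0,0,255)
    vis.append(cv2.resize(o[v0-10:v0+80,u0-5:u0+115],(400,300),interpolation=cv2.INTER_NEAREST))
cv2.imwrite(f'pics/d{k}.png',np.hstack(vis))
E
python3 disc.py 6
```

```text
scene zt 0.088439828689553 n 246 centre [ 0.4637 -0.2417] med res 0.08156625539934391 inl 0.028455284552845527
top zt 0.088439828689553 n 125 centre [ 0.5483 -0.2406] med res 0.0010361157168951585 inl 0.856
```

View pics/d6.png

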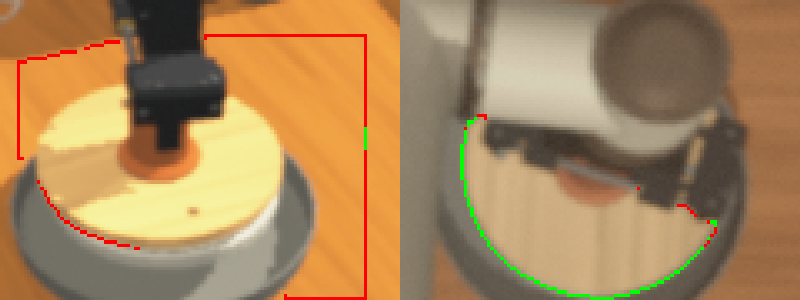

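The top view's green arc fits the disc edge, giving a bat centre of (0.5483,-0.2406) against the pin midpoint (0.5485,-0.2417) in the same view. Its scene mask spilled onto the bench, so I discard that one. Lowering slowly with force checks.

move_arm(rows=[[0,0.08,0.15,0,0,0],[0,0,0.15,0,0,0],[0,0,0.15,0,0,0],[0,0,0.15,0,0,0],[0,0,0.1,0,0,0],[0,0,0.1,0,0,0],[0,0,0,0,0,0],[0,0,0,0,0,0]])

```text
clock: 17.98
ee_pos: [0.5498, -0.2419, 0.1256]
tool_rot: [[0.947, -0.321, 0.004], [-0.321, -0.947, -0.002], [0.005, 0.0, -1.0]]
contact_force: [-0.1, -0.2, -4.4]
width: 0.634
gripper_force: 59.9
```

```bash
python3 go.py .548 -.241 .1168 -18.6
```

```text
t 17.9833 p [ 0.5498 -0.2419  0.1256] head -18.703518006805773 tool z [ 0.0043 -0.0016 -1.    ] F [-0.1111 -0.2337 -4.3948] M [0.1655 0.245  0.032 ] w 0.6342644422003466 59.92791793905781 q6 79.54866288010231
shift cm [-0.1988 -0.0282  0.8761] wz -0.10351800680577128
```

move_arm(rows=[[0,0,0,0,-0.25,0],[0,0,0.1,0,0,0],[0,0,0.1,0,0,0],[0,0,0.1,0,0,0],[0,0,0,0,0,0],[0,0,0,0,0,0],[0,0,0,0,0,0],[0,0,0,0,0,0]])

```text
clock: 18.65
ee_pos: [0.5504, -0.2423, 0.1243]
tool_rot: [[0.947, -0.321, 0.002], [-0.321, -0.947, -0.001], [0.003, 0.0, -1.0]]
contact_force: [-2.5, 0.7, 6.3]
width: 0.639
gripper_force: 60.0
```

```bash
python3 go.py .548 -.241 .1168 -18.6
```

```text
t 18.65 p [ 0.5504 -0.2423  0.1243] head -18.720935533609254 tool z [ 0.0024 -0.0012 -1.    ] F [-2.4697  0.7405  6.2729] M [ 0.4963  0.8134 -0.2474] w 0.6385439325672526 59.99386506504379 q6 79.56816707394039
shift cm [-0.2705 -0.0449  0.7525] wz -0.12093553360925213
```

move_arm(rows=[[-0.05,0.015,0,0,0,0],[-0.05,0.015,0,0,0,0],[-0.05,0.015,0,0,0,0],[-0.05,0.015,0,0,0,0],[0,0,0,0,0,0],[0,0,0,0,0,0],[0,0,0,0,0,0],[0,0,0,0,0,0]])

```text
clock: 19.32
ee_pos: [0.5497, -0.2422, 0.1243]
tool_rot: [[0.947, -0.321, 0.006], [-0.321, -0.947, -0.001], [0.006, -0.0, -1.0]]
contact_force: [0.8, 0.1, 4.2]
width: 0.638
gripper_force: 60.0
```

```bash
python3 go.py .548 -.241 .1168 -18.6
```

```text
t 19.3167 p [ 0.5497 -0.2422  0.1243] head -18.710701538821162 tool z [ 0.0057 -0.0015 -1.    ] F [0.7533 0.1419 4.2444] M [ 0.6279 -0.0942 -0.2142] w 0.6376604454307587 59.999183897307375 q6 79.5924443778826
shift cm [-0.2087 -0.0577  0.7538] wz -0.11070153882116074
```

move_arm(rows=[[0,0,0,0,0,0.5],[0,0,0,0,0,0.5],[0,0,0,0,0,0.5],[0,0,0,0,0,0],[0,0,0,0,0,0],[0,0,0,0,0,0],[0,0,0,0,0,0],[0,0,0,0,0,0]])

```text
clock: 19.98
ee_pos: [0.5486, -0.2423, 0.1237]
tool_rot: [[0.939, -0.345, 0.003], [-0.345, -0.939, -0.001], [0.003, 0.0, -1.0]]
contact_force: [-0.2, -0.7, 6.2]
width: 0.641
gripper_force: 60.0
```

```bash
python3 go.py .548 -.241 .1168 -18.6;python3 see.py 7; python3 disc.py 8
```

```text
t 19.9833 p [ 0.5486 -0.2423  0.1237] head -20.195386119408887 tool z [ 0.0029 -0.0012 -1.    ] F [-0.1641 -0.7136  6.2171] M [0.5723 0.1478 0.0194] w 0.6413820381243867 60.037482734624064 q6 78.12682989049847
shift cm [-0.105  -0.1034  0.6912] wz -1.5953861194088859
expected [338.7385 186.1145] hole [337.3014 184.9247] 70.0 at [ 0.5548 -0.1648  0.0769] pin in scene plane (.5552,-.1565)
scene zt 0.07894187741128568 n 247 centre [ 0.4589 -0.2494] med res 0.08633514558339504 inl 0.0
top zt 0.07894187741128568 n 122 centre [ 0.5462 -0.2413] med res 0.0009280109285000962 inl 0.8688524590163934
```

move_arm(rows=[[-0.02,-0.05,0,0,0,0],[-0.02,-0.05,0,0,0,0],[-0.02,-0.05,0,0,0,0],[0,0,0,0,0,0],[0,0,0,0,0,0],[0,0,0,0,0,0],[0,0,0,0,0,0],[0,0,0,0,0,0]])

```text
clock: 20.8
ee_pos: [0.5486, -0.2418, 0.124]
tool_rot: [[0.939, -0.345, 0.003], [-0.345, -0.939, -0.003], [0.004, 0.002, -1.0]]
contact_force: [-1.7, -5.6, 5.0]
width: 0.639
gripper_force: 60.0
```

```bash
python3 go.py .548 -.241 .1168 -18.6
```

```text
t 20.8 p [ 0.5486 -0.2418  0.124 ] head -20.17537193984352 tool z [ 0.0029 -0.0029 -1.    ] F [-1.7333 -5.5697  5.0205] M [-0.6863  0.294   0.071 ] w 0.6392986277846124 60.02522726455936 q6 77.97324633865732
shift cm [-0.083  -0.0563  0.7207] wz -1.5753719398435173
```

move_arm(rows=[[0.02,0.05,0,0,0,0],[0.02,0.05,0,0,0,0],[0.02,0.05,0,0,0,0],[0.02,0.05,0,0,0,0],[0.02,0.05,0,0,0,0],[0.02,0.05,0,0,0,0],[0,0,0,0,0,0],[0,0,0,0,0,0]])

```text
clock: 21.47
ee_pos: [0.5487, -0.2429, 0.1234]
tool_rot: [[0.938, -0.346, 0.003], [-0.346, -0.938, 0.0], [0.003, -0.001, -1.0]]
contact_force: [-0.4, 2.7, 6.2]
width: 0.637
gripper_force: 60.1
```

```bash
python3 go.py .548 -.241 .1168 -18.6; python3 disc.py 9|tail -1
```

```text
t 21.4667 p [ 0.5487 -0.2429  0.1234] head -20.215122178291885 tool z [ 0.003   0.0005 -1.    ] F [-0.3924  2.7087  6.2153] M [1.732  0.0311 0.0356] w 0.636530965555135 60.065252940912615 q6 78.28375803195546
shift cm [-0.1338 -0.1519  0.6582] wz -1.6151221782918839
top zt 0.07858332065524336 n 123 centre [ 0.546  -0.2417] med res 0.0008726488877689731 inl 0.8699186991869918
```

```bash
sed -i 's/(h\[...,1\]>55)&(h\[...,0\]>14)/(h[...,1]>55)\&(h[...,1]<(150 if n=="scene" else 256))\&(h[...,0]>(18 if n=="scene" else 14))/' disc.py
sed -i 's/"scene",(285,390,130,210)/"scene",(288,378,135,215)/; s/    e=cv2.findContours/    if n=="scene": m2=cv2.morphologyEx(m2,cv2.MORPH_OPEN,np.ones((5,5)))\n    e=cv2.findContours/; s/    f=lambda/    if n=="scene": X=X[X[:,1]<-.2]; e=e[np.array([plane(n,*p,zt)[1]<-.2 for p in e])]\n    f=lambda/' disc.py
python3 disc.py 10
python3 - <<'E'
import cv2,numpy as np
s=cv2.imread('pics/scene10.png')[150:210,290:370];d=cv2.imread('pics/d10.png')
a=cv2.resize(s,(800,300*2),interpolation=cv2.INTER_CUBIC)[200:]
a=cv2.resize(s[20:50],(800,300),interpolation=cv2.INTER_CUBIC)
cv2.imwrite('pics/v10.png',np.vstack([a,d]))
E
```

```text
scene zt 0.07862962751915227 n 30 centre [ 0.5452 -0.2451] med res 0.0011886907172071193 inl 0.7
top zt 0.07862962751915227 n 124 centre [ 0.5459 -0.2419] med res 0.000793049484325202 inl 0.8709677419354839
```

View pics/v10.png

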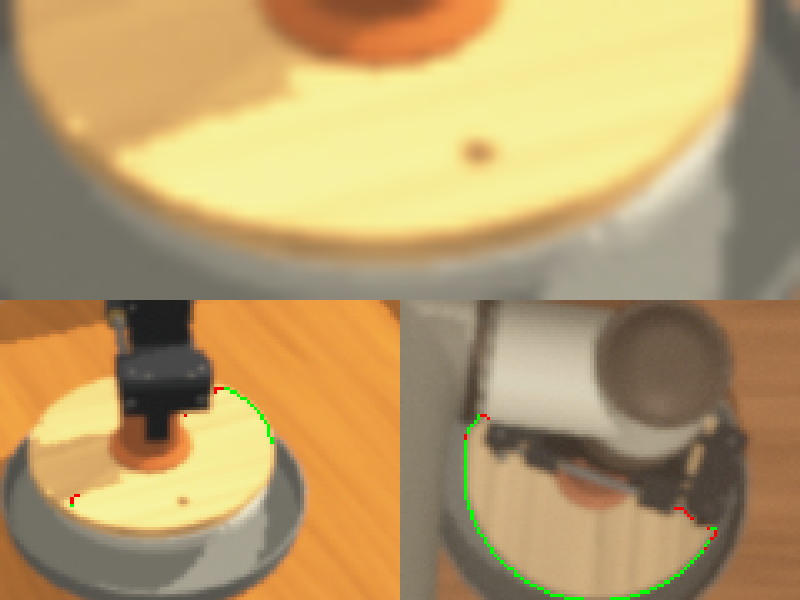

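The picture shows the bat sitting on the pins, not seated, with the visible hole at scene (337.7,185). The scene view says the bat lies several mm too far toward -y, while the top view says slightly low in x. I'll lift, restore the yaw, shift, and try again.

move_arm(rows=[[0,0,-0.3,0,0,0],[0,0,-0.2,0,0,0],[0,0,0,0,0,-0.75],[0,0,0,0,0,-0.75],[0,0,0,0,0,0],[0,0,0,0,0,0],[0,0,0,0,0,0],[0,0,0,0,0,0]])

```text
clock: 22.33
ee_pos: [0.5474, -0.2434, 0.1268]
tool_rot: [[0.947, -0.321, -0.001], [-0.321, -0.947, 0.0], [-0.001, 0.0, -1.0]]
contact_force: [-0.4, 0.6, -6.5]
width: 0.636
gripper_force: 60.0
```

```bash
python3 go.py .550 -.239 .1265 -18.6
```

```text
t 22.3333 p [ 0.5474 -0.2434  0.1268] head -18.72222374930398 tool z [-0.0007  0.0002 -1.    ] F [-0.4182  0.6435 -6.4897] M [-0.011   0.0128  0.0159] w 0.6355647621501834 59.9834381621622 q6 79.78053421478076
shift cm [ 0.1017 -0.4955  0.0341] wz -0.12222374930397706
```

move_arm(rows=[[0.05,-0.22,0,0,0,0],[0.05,-0.23,0,0,0,0],[0,0,0,0,0,0],[0,0,0.1,0,0,0],[0,0,0.1,0,0,0],[0,0,0.1,0,0,0],[0,0,0,0,0,0],[0,0,0,0,0,0]])

```text
clock: 23.0
ee_pos: [0.5503, -0.2395, 0.1249]
tool_rot: [[0.947, -0.321, 0.001], [-0.321, -0.947, -0.0], [0.001, -0.0, -1.0]]
contact_force: [0.4, 1.5, -1.6]
width: 0.634
gripper_force: 60.0
```

```bash
python3 go.py .550 -.239 .1265 -18.6; python3 disc.py 11
```

```text
t 23.0 p [ 0.5503 -0.2395  0.1249] head -18.719074339641704 tool z [ 0.001  -0.0002 -1.    ] F [ 0.4454  1.4917 -1.5506] M [ 0.3314  0.2175 -0.0801] w 0.6344199914486343 60.010288248740835 q6 79.35194293555426
shift cm [-0.0472 -0.0373 -0.1581] wz -0.11907433964170266
scene zt 0.08011924533143708 n 24 centre [ 0.5478 -0.2472] med res 0.001274936370795128 inl 0.625
top zt 0.08011924533143708 n 124 centre [ 0.5477 -0.2387] med res 0.0008140098791307587 inl 0.8467741935483871
```

move_arm(rows=[[0,0,0.1,0,0,0],[0,0,0.05,0,0,0],[0,0,0,0,0,0],[0,0,0,0,0,0],[-0.05,0,0,0,0,0],[-0.05,0,0,0,0,0],[0,0,0,0,0,0],[0,0,0,0,0,0]])

```text
clock: 23.77
ee_pos: [0.5503, -0.2395, 0.1243]
tool_rot: [[0.947, -0.321, 0.003], [-0.321, -0.947, -0.001], [0.004, 0.0, -1.0]]
contact_force: [-0.5, 0.4, 5.6]
width: 0.64
gripper_force: 60.0
```

```bash
python3 go.py .550 -.239 .1265 -18.6
```

```text
t 23.7667 p [ 0.5503 -0.2395  0.1243] head -18.695862411279265 tool z [ 0.0034 -0.0013 -1.    ] F [-0.5059  0.4136  5.5637] M [ 0.4834  0.2716 -0.2064] w 0.639700804006253 60.0475257144717 q6 79.32926380597584
shift cm [-0.0453 -0.0405 -0.2243] wz -0.09586241127926343
```

move_arm(rows=[[-0.05,0,0,0,0,0],[-0.05,0,0,0,0,0],[0,0,0,0,0,0],[0,0,0,0,0,0],[0,0,0,0,0,0],[0,0,0,0,0,0],[0,0,0,0,0,0],[0,0,0,0,0,0]])

```text
clock: 24.43
ee_pos: [0.5499, -0.2394, 0.1242]
tool_rot: [[0.947, -0.321, 0.005], [-0.321, -0.947, -0.002], [0.005, -0.0, -1.0]]
contact_force: [2.2, -0.6, 6.1]
width: 0.636
gripper_force: 60.1
```

```bash
python3 go.py .550 -.239 .1265 -18.6
```

```text
t 24.4333 p [ 0.5499 -0.2394  0.1242] head -18.705228691257354 tool z [ 0.0045 -0.0015 -1.    ] F [ 2.1737 -0.5981  6.1494] M [ 0.1438 -0.2804 -0.2393] w 0.6361665477730494 60.05451460907352 q6 79.30798092630688
shift cm [-0.0006 -0.0429 -0.2342] wz -0.10522869125735212
```

move_arm(rows=[[0,0,-0.35,0,0,0],[-0.05,0.15,0,0,0,0],[-0.05,0.15,0,0,0,0],[0,0,0,0,0,0],[0,0,0.2,0,0,0],[0,0,0.15,0,0,0],[0,0,0,0,0,0],[0,0,0,0,0,0]])

```text
clock: 25.1
ee_pos: [0.5459, -0.2412, 0.1222]
tool_rot: [[0.947, -0.321, -0.001], [-0.321, -0.947, 0.0], [-0.001, 0.0, -1.0]]
contact_force: [0.1, 0.7, -6.1]
width: 0.635
gripper_force: 60.0
```

```bash
cat >> go.py <<'E'
    s=manip.read_state();F=s["contact_force"]+[0,0,6.3];M=s["moment"];a=-.25
    print('load pt rx %.3f ry %.3f'%((a*F[0]-M[1])/F[2],(M[0]+a*F[1])/F[2]),'Fz',F[2])
E
python3 go.py .5465 -.2415 .1265 -18.6
```

```text
File "go.py", line 10
    s=manip.read_state();F=s["contact_force"]+[0,0,6.3];M=s["moment"];a=-.25
IndentationError: unexpected indent
```

No contact force at z=0.1222, below the pin-top contact height: both pins are in. Going down.

move_arm(rows=[[0,0,0.1,0,0,0],[0,0,0.1,0,0,0],[0,0,0.1,0,0,0],[0,0,0.1,0,0,0],[0,0,0,0,0,0],[0,0,0,0,0,0],[0,0,0,0,0,0],[0,0,0,0,0,0]])

```text
clock: 25.77
ee_pos: [0.5463, -0.2413, 0.1188]
tool_rot: [[0.947, -0.321, 0.0], [-0.321, -0.947, -0.0], [0.0, -0.0, -1.0]]
contact_force: [0.3, -0.6, -6.2]
width: 0.638
gripper_force: 60.0
```

```bash
sed -i '10,11s/^    //' go.py
python3 go.py .5465 -.2415 .1168 -18.6
```

```text
t 25.7667 p [ 0.5463 -0.2413  0.1188] head -18.711225550364624 tool z [ 0.0001 -0.     -1.    ] F [ 0.3086 -0.6338 -6.1547] M [-0.0504  0.0436 -0.0247] w 0.6380662522806686 59.98899862548569 q6 79.6010754985962
shift cm [0.0281 0.01   0.1974] wz -0.11122555036462245
load pt rx -0.831 ry 0.744 Fz 0.14526841772505428
```

move_arm(rows=[[0,0,0.1,0,0,0],[0,0,0.1,0,0,0],[0,0,0.1,0,0,0],[0,0,0.1,0,0,0],[0,0,0,0,0,0],[0,0,0,0,0,0],[0,0,0,0,0,0],[0,0,0,0,0,0]])

```text
clock: 26.43
ee_pos: [0.546, -0.2413, 0.1168]
tool_rot: [[0.947, -0.32, 0.0], [-0.32, -0.947, -0.0], [0.001, 0.0, -1.0]]
contact_force: [-5.8, 3.3, 5.6]
width: 0.638
gripper_force: 60.1
```

```bash
python3 go.py .5465 -.2415 .1168 -18.6
```

```text
t 26.4333 p [ 0.546  -0.2413  0.1168] head -18.680394040037104 tool z [ 0.0004 -0.0005 -1.    ] F [-5.7933  3.3106  5.6108] M [0.9511 1.2078 0.004 ] w 0.6384858642729823 60.05736261387938 q6 79.60232288294911
shift cm [ 0.0504  0.0065 -0.0003] wz -0.0803940400371026
load pt rx 0.020 ry 0.010 Fz 11.910833325708612
```

move_arm(rows=[[0,0,0.1,0,0,0],[0,0,0.1,0,0,0],[0,0,0,0,0,0],[0,0,0,0,0,0],[0,0,0,0,0,0],[0,0,0,0,0,0],[0,0,0,0,0,0],[0,0,0,0,0,0]])

```text
clock: 27.1
ee_pos: [0.5461, -0.2413, 0.1167]
tool_rot: [[0.947, -0.32, 0.001], [-0.32, -0.947, -0.001], [0.001, 0.001, -1.0]]
contact_force: [-7.1, 4.7, 13.7]
width: 0.64
gripper_force: 60.1
```

```bash
python3 go.py .5465 -.2415 .1168 -18.6; python3 disc.py 12|tail -1
```

```text
t 27.1 p [ 0.5461 -0.2413  0.1167] head -18.65745087532088 tool z [ 0.0011 -0.001  -1.    ] F [-7.11    4.6544 13.7336] M [ 1.653   2.0761 -0.0131] w 0.6396507750964023 60.09850729504251 q6 79.59566696546833
shift cm [ 0.0478  0.004  -0.0063] wz -0.057450875320878225
load pt rx -0.015 ry 0.024 Fz 20.033589153404858
top zt 0.07193652539603515 n 123 centre [ 0.5448 -0.2405] med res 0.001005764767675582 inl 0.8455284552845529
```

```bash
python3 -c "
from plant import manip
print(manip.close_job())"
```

```text
the job is handed in; nothing more can be done
None
```

I handed the job in at about 27 s: the trimming tool is flat in the empty tray compartment, and the bat is seated over both pins, still gripped at 60 N and bearing on the wheel with about 20 N. The hand-in returned no verdict, so whether it passed is not confirmed.

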